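# Gauge the coin tubes and mark which are low

### The job

Check the petty-cash coin dispenser: lower each gauge rod on the desk into the tube of its own colour until it stands on whatever is inside, and leave it standing there. Then press one key of that tube fully down with the tip of the stylus (never with the fingers or a rod): the black key if the rod's black band has sunk out of sight below the rim, the white key if the band stands clear above the rim; leave the keys of tubes that have no rod alone. Finish with the stylus back upright in its holder, collar down on the rim, and do not shove the other things on the desk about.

Things in the scene. Friction and masses are not known exactly. Their poses are not given: they have to be found in the camera images.
- dispenser: coin dispenser, fixed; grey base 130 (x) x 245 (y) x 12 mm high, four opaque upright tubes along its far (+x) side, at x = +38 mm and y = +90 (red), +30 (blue), -30 (green), -90 mm (yellow) in its frame, two keys in front of each. Origin = centre of its underside, z up; the -x side with the keys faces roughly to the robot. Fixed coin stacks 8 to 54 mm high in the tubes
- rod_red: gauge rod for the red tube, loose, 125 mm tall, 85 g, stands on its heavy steel foot (radius 15, 14 mm high); white stem of radius 5 mm with a black band from 45 to 65 mm up; red grip knob of radius 10 mm from 105 to 125 mm up. Origin = centre of the underside, z along the rod. May be absent (None): then its tube is not to be gauged
- rod_blue: gauge rod for the blue tube, loose, 125 mm tall, 85 g, stands on its heavy steel foot (radius 15, 14 mm high); white stem of radius 5 mm with a black band from 45 to 65 mm up; blue grip knob of radius 10 mm from 105 to 125 mm up. Origin = centre of the underside, z along the rod. May be absent (None): then its tube is not to be gauged
- rod_green: gauge rod for the green tube, loose, 125 mm tall, 85 g, stands on its heavy steel foot (radius 15, 14 mm high); white stem of radius 5 mm with a black band from 45 to 65 mm up; green grip knob of radius 10 mm from 105 to 125 mm up. Origin = centre of the underside, z along the rod. May be absent (None): then its tube is not to be gauged
- rod_yellow: gauge rod for the yellow tube, loose, 125 mm tall, 85 g, stands on its heavy steel foot (radius 15, 14 mm high); white stem of radius 5 mm with a black band from 45 to 65 mm up; yellow grip knob of radius 10 mm from 105 to 125 mm up. Origin = centre of the underside, z along the rod. May be absent (None): then its tube is not to be gauged
- mouth_red (a point): centre of the mouth of the red tube, at its rim, 96 mm above the desk; z up. The tube is red, outer radius 24, inner radius 20 mm, its floor 84 mm below the rim (coins on it)
- mouth_blue (a point): centre of the mouth of the blue tube, at its rim, 96 mm above the desk; z up. The tube is blue, outer radius 24, inner radius 20 mm, its floor 84 mm below the rim (coins on it)
- mouth_green (a point): centre of the mouth of the green tube, at its rim, 96 mm above the desk; z up. The tube is green, outer radius 24, inner radius 20 mm, its floor 84 mm below the rim (coins on it)
- mouth_yellow (a point): centre of the mouth of the yellow tube, at its rim, 96 mm above the desk; z up. The tube is yellow, outer radius 24, inner radius 20 mm, its floor 84 mm below the rim (coins on it)
- low_red (a joint): black 'low' key of the red tube, 18 mm square, centre at x = -45 mm, y = +90 mm in the dispenser's frame, top 22 mm above the desk when out. 0 = out, 0.006 m = fully down; goes straight down against about 2 N of friction and stays down for good
- enough_red (a joint): white 'enough' key of the red tube, 18 mm square, centre at x = -15 mm, y = +90 mm in the dispenser's frame, top 22 mm above the desk when out. 0 = out, 0.006 m = fully down; goes straight down against about 2 N of friction and stays down for good
- low_blue (a joint): black 'low' key of the blue tube, 18 mm square, centre at x = -45 mm, y = +30 mm in the dispenser's frame, top 22 mm above the desk when out. 0 = out, 0.006 m = fully down; goes straight down against about 2 N of friction and stays down for good
- enough_blue (a joint): white 'enough' key of the blue tube, 18 mm square, centre at x = -15 mm, y = +30 mm in the dispenser's frame, top 22 mm above the desk when out. 0 = out, 0.006 m = fully down; goes straight down against about 2 N of friction and stays down for good
- low_green (a joint): black 'low' key of the green tube, 18 mm square, centre at x = -45 mm, y = -30 mm in the dispenser's frame, top 22 mm above the desk when out. 0 = out, 0.006 m = fully down; goes straight down against about 2 N of friction and stays down for good
- enough_green (a joint): white 'enough' key of the green tube, 18 mm square, centre at x = -15 mm, y = -30 mm in the dispenser's frame, top 22 mm above the desk when out. 0 = out, 0.006 m = fully down; goes straight down against about 2 N of friction and stays down for good
- low_yellow (a joint): black 'low' key of the yellow tube, 18 mm square, centre at x = -45 mm, y = -90 mm in the dispenser's frame, top 22 mm above the desk when out. 0 = out, 0.006 m = fully down; goes straight down against about 2 N of friction and stays down for good
- enough_yellow (a joint): white 'enough' key of the yellow tube, 18 mm square, centre at x = -15 mm, y = -90 mm in the dispenser's frame, top 22 mm above the desk when out. 0 = out, 0.006 m = fully down; goes straight down against about 2 N of friction and stays down for good
- stylus: stylus, 170 mm long, 50 g; origin = its tip, z from the tip along the stylus. Steel shaft of radius 4.5 mm (tip radius 2.5) up to 68 mm, black collar of radius 13 mm at 68 to 74 mm, orange grip of radius 7.5 mm from 74 to 170 mm. At the start it stands in its holder, the collar on the holder's rim
- holder_rest (a point): where the stylus tip is when the stylus stands in its holder, 7 mm above the desk; z up. The holder is a fixed upright metal tube on a round foot (radius 26 mm): outer radius 13.5, bore radius 8 mm, rim 75 mm above the desk
- stapler: bystander: loose blue and black stapler 32x125x44 mm, origin centre of its underside
Not all that is in view belongs to the job. What is shaped like the part that bears holder_rest but orange is not meant. Leave any turquoise look-alike of the rod_green alone.

How it is judged (in metres and radians):
At the end, for the whole second after the job is handed in: Each rod rests upright in its own tube, foot 24 mm or more below the rim. There exactly one key is down (over 4 mm; other keys under 2): black if the foot is over 60 mm below the rim, white if under 48. Keys of tubes without a rod are up. Stylus rests in its holder, within 7 mm, height 5 mm (horizontal distance between rod_red and mouth_red below 0.01 m and z of rod_red in the frame of mouth_red below -0.024 m and angle between each of rod_red, rod_blue, rod_green, rod_yellow's own z axis and vertical below 0.15 rad and (value of joint low_red below 0.002 m or z of rod_red in the frame of mouth_red below -0.06 m) and (value of joint enough_red below 0.002 m or z of rod_red in the frame of mouth_red above -0.048 m) and (horizontal distance between each of rod_red, rod_blue, rod_green, rod_yellow and mouth_red above 0.02 m or value of joint any of low_red, enough_red above 0.004 m) and value of joint any of low_red, enough_red below 0.002 m and horizontal distance between rod_blue and mouth_blue below 0.01 m and z of rod_blue in the frame of mouth_blue below -0.024 m and (value of joint low_blue below 0.002 m or z of rod_blue in the frame of mouth_blue below -0.06 m) and (value of joint enough_blue below 0.002 m or z of rod_blue in the frame of mouth_blue above -0.048 m) and (horizontal distance between each of rod_red, rod_blue, rod_green, rod_yellow and mouth_blue above 0.02 m or value of joint any of low_blue, enough_blue above 0.004 m) and value of joint any of low_blue, enough_blue below 0.002 m and horizontal distance between rod_green and mouth_green below 0.01 m and z of rod_green in the frame of mouth_green below -0.024 m and (value of joint low_green below 0.002 m or z of rod_green in the frame of mouth_green below -0.06 m) and (value of joint enough_green below 0.002 m or z of rod_green in the frame of mouth_green above -0.048 m) and (horizontal distance between each of rod_red, rod_blue, rod_green, rod_yellow and mouth_green above 0.02 m or value of joint any of low_green, enough_green above 0.004 m) and value of joint any of low_green, enough_green below 0.002 m and horizontal distance between rod_yellow and mouth_yellow below 0.01 m and z of rod_yellow in the frame of mouth_yellow below -0.024 m and (value of joint low_yellow below 0.002 m or z of rod_yellow in the frame of mouth_yellow below -0.06 m) and (value of joint enough_yellow below 0.002 m or z of rod_yellow in the frame of mouth_yellow above -0.048 m) and (horizontal distance between each of rod_red, rod_blue, rod_green, rod_yellow and mouth_yellow above 0.02 m or value of joint any of low_yellow, enough_yellow above 0.004 m) and value of joint any of low_yellow, enough_yellow below 0.002 m and horizontal distance between stylus and holder_rest below 0.007 m and z of stylus in the frame of holder_rest below 0.005 m and angle between stylus's own z axis and vertical below 0.1 rad and linear speed of stylus below 0.02 m/s); the robot touches nothing.
It fails at once if a key of a tube is pressed while the rod of that colour is not standing in it ((value of joint any of low_red, enough_red above 0.004 m and horizontal distance between rod_red and mouth_red above 0.02 m) or (value of joint any of low_blue, enough_blue above 0.004 m and horizontal distance between rod_blue and mouth_blue above 0.02 m) or (value of joint any of low_green, enough_green above 0.004 m and horizontal distance between rod_green and mouth_green above 0.02 m) or (value of joint any of low_yellow, enough_yellow above 0.004 m and horizontal distance between rod_yellow and mouth_yellow above 0.02 m)).
It fails at once if a key goes down while the stylus stands in its holder (the keys are pressed with the stylus only) (velocity of joint any of low_red, low_blue, low_green, low_yellow, enough_red, enough_blue, enough_green, enough_yellow above 0.01 m/s and horizontal distance between stylus and holder_rest below 0.008 m).
It fails at once if the gripper's fingers press down on the keys or base of the dispenser (contact force between the fingers and dispenser above 1.5 N and height (world z) of the grasp point below 0.055 m).
It fails at once if the stapler is moved more than 4 cm (distance of stapler from where it was at the start of the episode above 0.04 m).
Of rod_red, rod_blue, rod_green, rod_yellow only 3 to 4 are there at a start; the rules pass over those that are not, and their reading is None.
At some moment in a run one of rod_red, rod_blue, rod_green, rod_yellow may be knocked a few centimetres aside while the robot is not near it.
It also fails if it takes over 208 s, if anything falls off the work surface, if the arm or the gripper's body presses on something with over 40 N, if the wrist force passes 120 N, or if a joint passes its speed limit or range.

### The arm

A 6-joint arm with a two-finger parallel gripper is mounted at the origin on the work surface; the furniture and walls round the work are solid. World frame = base frame: x ahead of the robot, y to its left, z up, the work surface at z = 0. Lengths are in mm, angles in rad, forces in N, time in s.
With the tool pointing down it reaches from about 425 to 950 mm from the base axis. Payload 14.7 kg.
Tool frame: the origin (TCP) lies at the very end of the fingers, on their centre line; the grasp point (between the pads) lies 19 mm behind it; z points along the fingers, y is the line along which they close (so a half turn about z gives the same grasp; the last joint's range is limited). The gripper opens to 85 mm and grips with 20 to 120 N. Pads are 22 mm wide; open, the fingers measure 114 mm over their backs; the gripper's body (76 mm by 85 mm) begins 54 mm behind the grasp point. The pads swing forward as they close: fully open they stand 13 mm farther back than shut.
Start: joints at [1.251, 0.48, 1.596, -0, 1.065, -0.047], TCP at [175.104, 625.964, 231.297] pointing down, gripper open.
Joint ranges: [-2.75, 2.75], [-0.82, 2.05], [0.23, 2.67], [-1.56, 4.7], [0.09, 2.69], [-2.92, 2.92]. Speed limits (rad/s): [1.89, 1.89, 2.39, 3.01, 3.01, 3.01].

### API

Orientations are given as a rotation vector (axis times angle).
In Python, from bench import ctrl gives the robot as it stands.
- The arm moves only by the tool jog_arm, never from a script. Its argument "commands" is a list of rows, each an object of numbers: "gripper": the opening, from 0 (shut) to 1 (fully open); "x", "y", "z": the shift along the world's x, y, z in cm; "twist": the turn about the world's z in rad. A call has 1 to 20 rows; each row shifts and turns the commanded pose from where the row before left it; what a row does not reach is not made up. A row lasts 1/8 s, in which the tool goes at most 62.5 mm and 10.7 degrees, less where a joint would pass 70% of its speed; a pose out of reach is approached as far as the arm can. A call with a gripper value outside its range is refused whole. The fingers move at their own pace and stop on an object; the grip force is fixed at half the most. Time passes only in rows, so rows that do not move let the fingers close. It gives the time, the measured TCP pose, the force, the opening and the grip force at its end, in the units of the state.
- ctrl.observe(): the state, without advancing time (a new reading comes with each control period).
- ctrl.read_camera(name): name is "side" or "top"; returns a dict with "frame" (400x640x3 uint8, red, green, blue), "fx", "fy", "cx", "cy" (pixels), "k1" (the pictures are not rectified: a ray, as slopes to the right and down, at radius r is drawn at 1 + k1 r^2 times it, then the intrinsics apply), "R" (3x3) and "t" (3): a world point X has camera coordinates R X + t. Camera axes: x right, y down, z forward; pixel columns grow to the right and rows downward; lengths in mm; the calibration is good to about 2 mm. A picture is of the moment at which its call begins. There is no depth.
- ctrl.close_job(): hands the job in; it is judged then, once.
The state is a dict: "t": time; "joint_pos": joint angles; "joint_velocities": joint speeds; "effort": joint torques, N m; "tool_pos": TCP position; "ee_rot": TCP orientation; "force": force on the tool from outside, world axes, zero at the start; "wrist_torque": the same for the moment, N m; "opening": finger opening in mm; "grasp_force": force on a finger pad.
Only numpy, scipy, OpenCV 4.12 (cv2) and the standard library are available. Lean on these libraries where they do the work, as an engineer would, in place of code of your own. Each camera call takes 0.05 s, during which the arm holds its last target. There are 200 camera calls.

## Working session

There is one attempt and no reset: what is moved stays moved. The work goes in short steps, Python scripts to look and compute and a tool call to move; the robot and the scene stay as the last step left them, time stands still between calls to the robot, and variables do not carry over. Pictures are saved under pics/ and viewed, at most 14 in all, crops included, and the job is handed in when it is done.

Besides the shell and the picture viewer there is one more tool, called after ">>>" as name(argument=value, ...) on one line, values as JSON. jog_arm: Moves the arm, as the interface text tells. Its arguments: {"type":"object","properties":{"commands":{"type":"array"}},"required":["commands"]}

```bash
mkdir -p pics
cat > h.py <<'E'
import numpy as np, cv2
from bench import ctrl
def snap(n,f):
    c=ctrl.read_camera(n); cv2.imwrite('pics/'+f,c['frame'][:,:,::-1]); 
    np.save(f'{n}.npy',{k:np.array(v) for k,v in c.items()},allow_pickle=True); return c
def load(n): return np.load(f'{n}.npy',allow_pickle=True).item()
def crop(n,f,u0,v0,u1,v1,s):
    im=load(n)['frame'][v0:v1,u0:u1,::-1]; cv2.imwrite('pics/'+f,cv2.resize(im,None,fx=s,fy=s,interpolation=cv2.INTER_CUBIC))
def ray(c,u,v):
    K=np.array([[c['fx'],0,c['cx']],[0,c['fy'],c['cy']],[0,0,1]],float)
    p=cv2.undistortPoints(np.array([[[u,v]]],float),K,np.array([float(c['k1']),0,0,0]))[0,0]
    R=np.array(c['R']);t=np.array(c['t']); return -R.T@t, R.T@np.array([p[0],p[1],1])
def atz(c,u,v,z):
    o,d=ray(c,u,v); return o+d*(z-o[2])/d[2]
def proj(c,X):
    x=np.array(c['R'])@np.array(X,float)+np.array(c['t']); a=x[:2]/x[2]; a=a*(1+float(c['k1'])*(a@a))
    return a*[float(c['fx']),float(c['fy'])]+[float(c['cx']),float(c['cy'])]
E
python3 -c "
from h import *
for n in ('top','side'):
    c=snap(n,n+'0.png'); print(n,c['fx'],c['k1'],-np.array(c['R']).T@np.array(c['t']),np.array(c['R']).round(2).tolist())
print(ctrl.observe())
"
```

```text
top 480.13909276755805 -0.0997203812331268 [ 312.35924159 -127.3780637  1366.58286152] [[0.1, -0.99, 0.0], [-0.97, -0.1, -0.2], [0.2, 0.02, -0.98]]
side 384.7893898901567 -0.017219392428380952 [403.29983314 803.40827783 530.1501397 ] [[-0.98, -0.18, -0.0], [-0.07, 0.42, -0.9], [0.16, -0.89, -0.43]]
{'t': 0.1, 'joint_pos': array([ 1.25138027e+00,  4.80777360e-01,  1.59678897e+00,  1.15153923e-05,
        1.06506259e+00, -4.65726937e-02]), 'joint_velocities': array([-0.00078156, -0.00072264, -0.00236029, -0.00061229, -0.00049973,
        0.00026741]), 'effort': array([ 5.30736324e-04, -9.52252078e+01, -4.31044185e+01, -1.88258773e-04,
        5.13448802e-03,  1.28375614e-04]), 'tool_pos': array([175.00728908, 625.64121029, 230.73936774]), 'ee_rot': array([-4.27234858e-01, -3.11220584e+00,  1.59759708e-03]), 'force': array([-0.36848586,  0.08155116, -0.09589961]), 'wrist_torque': array([-0.06808168,  0.0376093 ,  0.04322629]), 'grasp_force': 0.0, 'opening': 85.44475939391702}
```

View pics/top0.png

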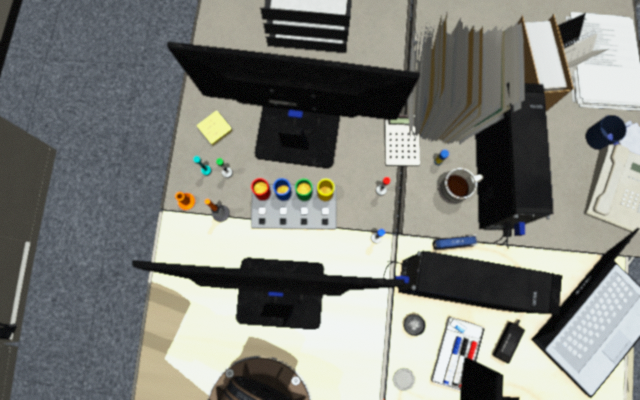

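View pics/side0.png

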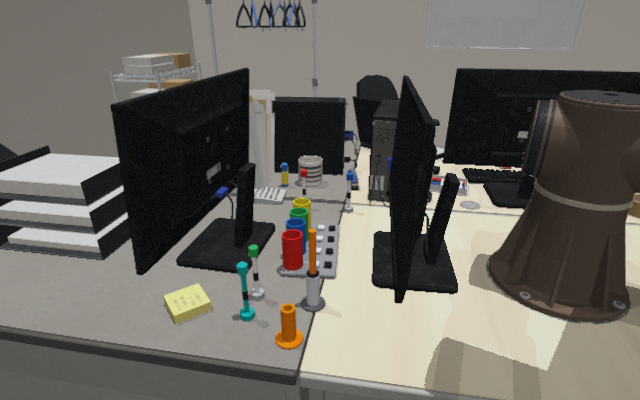

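The top view shows the dispenser near (294,203) and the green rod at (221,165), with its turquoise look-alike at (203,165). The red rod is at (385,185), the blue rod at (378,236), the stylus at (215,208), and the stapler probably at (455,242). Monitors stand in front of and behind the work area. Next I'll enlarge both views.

```bash
python3 -c "
from h import *
crop('top','top_l.png',165,120,345,250,4.4)
crop('top','top_r.png',330,130,490,255,5)
crop('side','side_l.png',130,60,430,285,2.6)
"
```

```text
(no output)
```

View pics/top_l.png

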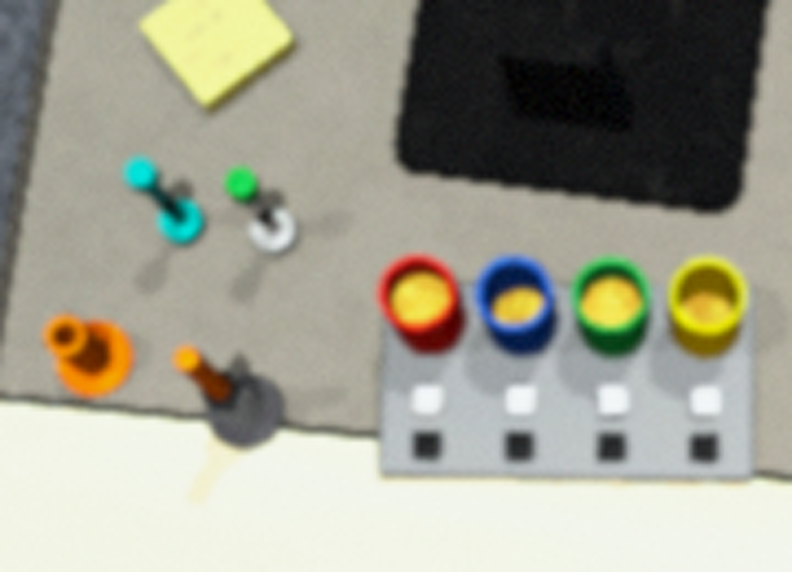

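View pics/top_r.png

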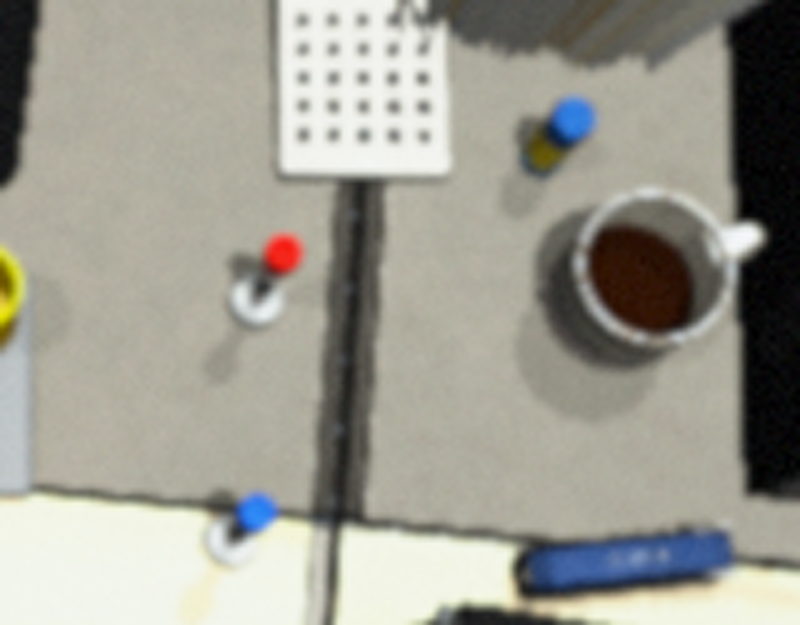

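View pics/side_l.png

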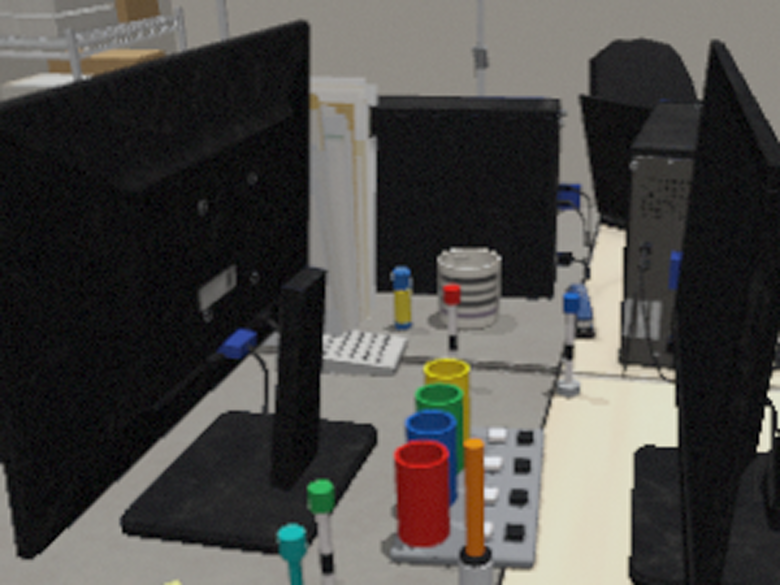

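The crops show three rods: red, blue and green. The yellow and blue thing is a glue stick, so there is no yellow rod. I'll work out the positions now.

```bash
cat > m.py <<'E'
from h import *
T=load('top');S=load('side')
L=lambda x,y:(165+x/4.4-.5+.11,120+y/4.4-.39)
Rr=lambda x,y:(330+x/5-.4,130+y/5-.4)
Q=lambda x,y:(130+x/2.6-.3,60+y/2.6-.3)
P=lambda n,uv,z:print(n,atz(T,*uv,z)[:2].round(1))
P('green knob',L(240,183),125);P('green foot',L(271,229),12)
P('red knob',Rr(285,253),125);P('red foot',Rr(256,302),12)
P('blue knob',Rr(257,512),125);P('blue foot',Rr(232,539),12)
P('sty top',L(187,358),177);P('holder foot',L(247,412),4)
src=[];dst=[]
for y,r,w,b in((90,(419,296),(428,400),(427,446)),(30,(516,298),(521,401),(519,447)),(-30,(611,299),(613,401),(611,447)),(-90,(708,300),(706,400),(704,448))):
  for x,p,z in((38,r,96),(-15,w,22),(-45,b,22)):
    src.append((x,y));dst.append(atz(T,*L(*p),z)[:2])
src=np.array(src,float);dst=np.array(dst)
a=src-src.mean(0);b=dst-dst.mean(0)
th=np.arctan2((a[:,0]*b[:,1]-a[:,1]*b[:,0]).sum(),(a*b).sum());R=np.array([[np.cos(th),-np.sin(th)],[np.sin(th),np.cos(th)]])
o=dst.mean(0)-R@src.mean(0);print('disp',o.round(1),'yaw',th.round(4),'resid',np.abs(dst-(src@R.T+o)).max(0).round(1))
for s in src: print(s,(R@s+o).round(1))
def tri(p,q):
  A=[];B=[]
  (o1,d1),(o2,d2)=ray(T,*p),ray(S,*q); M=np.array([d1,-d2]).T; k=np.linalg.lstsq(M,o2-o1,rcond=None)[0]
  return ((o1+k[0]*d1)).round(),((o2+k[1]*d2)).round()
print('stylus top tri',tri(L(187,358),Q(474,442)))
print('green knob tri',tri(L(240,183),Q(321,488)))
print('red knob',tri(Rr(285,253),Q(452,290)));print('blue knob',tri(Rr(257,512),Q(572,298)))
# monitors
print('front mon near top',tri((134,264),(409,78)), 'far', )
for z in (300,400,450,500): print(z,atz(T,134,264,z).round(),atz(T,400,284,z).round(),'back',atz(T,170,46,z).round(),atz(T,416,74,z).round())
print('back near top?',tri((170,46),(124,142)),tri((416,74),(249,70)))
P('stapler',(455,242),44)
E
python3 m.py
```

```text
green knob [647.8 173.4]
green foot [649.  175.4]
red knob [ 641.6 -279.5]
red foot [ 640.6 -278.7]
blue knob [ 501.1 -275.2]
blue foot [ 501.4 -275.7]
sty top [526.7 176.2]
holder foot [526.1 175.4]
disp [566.3 -33.1] yaw 0.0936 resid [2.2 1.3]
[38. 90.] [595.7  60.1]
[-15.  90.] [542.9  55.1]
[-45.  90.] [513.1  52.3]
[38. 30.] [6.013e+02 3.000e-01]
[-15.  30.] [548.6  -4.6]
[-45.  30.] [518.7  -7.4]
[ 38. -30.] [606.9 -59.4]
[-15. -30.] [554.2 -64.3]
[-45. -30.] [524.3 -67.1]
[ 38. -90.] [ 612.5 -119.1]
[-15. -90.] [ 559.8 -124.1]
[-45. -90.] [ 529.9 -126.9]
stylus top tri (array([527., 176., 176.]), array([528., 176., 176.]))
green knob tri (array([648., 174., 123.]), array([649., 174., 123.]))
red knob (array([ 643., -280.,  121.]), array([ 643., -280.,  121.]))
blue knob (array([ 502., -276.,  122.]), array([ 501., -276.,  121.]))
front mon near top (array([340., 227., 460.]), array([377., 225., 461.])) far
300 [345. 289. 300.] [ 363. -305.  300.] back [883. 299. 300.] [ 868. -311.  300.]
400 [341. 250. 400.] [ 359. -289.  400.] back [830. 259. 400.] [ 816. -294.  400.]
450 [340. 231. 450.] [ 356. -280.  450.] back [803. 239. 450.] [ 790. -285.  450.]
500 [338. 211. 500.] [ 354. -272.  500.] back [776. 219. 500.] [ 764. -276.  500.]
back near top? (array([844., 270., 373.]), array([823., 259., 357.])) (array([ 808., -291.,  416.]), array([ 799., -294.,  412.]))
stapler [ 506.1 -493.8]
```

>>> jog_arm(commands=[{"z": 5,"gripper": 0.6},{"z": 5},{"x": 4,"y": -2.6,"twist": -0.15},{"x": 4,"y": -2.6,"twist": -0.15},{"x": 4,"y": -2.6,"twist": -0.15},{"x": 4,"y": -2.6,"twist": -0.15},{"x": 4,"y": -2.6,"twist": -0.15},{"x": 4,"y": -2.6,"twist": -0.15},{"x": 4,"y": -2.6,"twist": -0.15},{"x": 4,"y": -2.6,"twist": -0.15},{"x": 2.55,"y": -4.07},{"x": 2.55,"y": -4.07},{"x": 2.55,"y": -4.07},{"x": 2.55,"y": -4.07},{"x": 2.55,"y": -4.07},{"x": 2.55,"y": -4.07},{},{}])

```text
invalid input
```

>>> jog_arm(commands=[{"gripper": 0.6,"x": 0,"y": 0,"z": 5,"twist": 0},{"gripper": 0.6,"x": 0,"y": 0,"z": 5,"twist": 0}])

```text
t: 0.35
tool_pos: [174.9, 625.5, 331.7]
ee_rot: [-0.427, -3.112, 0.003]
force: [-0.5, 0.9, 0.4]
opening: 52.2
grasp_force: 0.0
```

>>> jog_arm(commands=[{"gripper": 0.6,"x": 4,"y": -2.6,"z": 0,"twist": -0.15},{"gripper": 0.6,"x": 4,"y": -2.6,"z": 0,"twist": -0.15},{"gripper": 0.6,"x": 4,"y": -2.6,"z": 0,"twist": -0.15},{"gripper": 0.6,"x": 4,"y": -2.6,"z": 0,"twist": -0.15},{"gripper": 0.6,"x": 4,"y": -2.6,"z": 0,"twist": -0.15},{"gripper": 0.6,"x": 4,"y": -2.6,"z": 0,"twist": -0.15},{"gripper": 0.6,"x": 4,"y": -2.6,"z": 0,"twist": -0.15},{"gripper": 0.6,"x": 4,"y": -2.6,"z": 0,"twist": -0.15},{"gripper": 0.6,"x": 2.55,"y": -4.07,"z": 0,"twist": 0},{"gripper": 0.6,"x": 2.55,"y": -4.07,"z": 0,"twist": 0},{"gripper": 0.6,"x": 2.55,"y": -4.07,"z": 0,"twist": 0},{"gripper": 0.6,"x": 2.55,"y": -4.07,"z": 0,"twist": 0},{"gripper": 0.6,"x": 2.55,"y": -4.07,"z": 0,"twist": 0},{"gripper": 0.6,"x": 2.55,"y": -4.07,"z": 0,"twist": 0},{"gripper": 0.6,"x": 0,"y": 0,"z": 0,"twist": 0}])

```text
t: 2.22
tool_pos: [649.4, 170.7, 330.6]
ee_rot: [2.114, 2.324, -0.001]
force: [0.2, 0.9, -1.4]
opening: 51.2
grasp_force: 0.0
```

>>> jog_arm(commands=[{"gripper": 0.6,"x": -0.1,"y": 0.35,"z": -5,"twist": 0},{"gripper": 0.6,"x": 0,"y": 0,"z": -5,"twist": 0},{"gripper": 0.6,"x": 0,"y": 0,"z": -4,"twist": 0},{"gripper": 0.6,"x": 0,"y": 0,"z": -3,"twist": 0},{"gripper": 0.6,"x": 0,"y": 0,"z": -2,"twist": 0},{"gripper": 0.6,"x": 0,"y": 0,"z": 0,"twist": 0}])

```text
t: 2.98
tool_pos: [645.6, 177.6, 139.6]
ee_rot: [-2.108, -2.326, 0.004]
force: [-0.3, 0.6, -0.1]
opening: 51.3
grasp_force: 0.0
```

```bash
python3 -c "
from h import *
snap('side','s1.png');crop('side','s1c.png',170,160,350,330,4)
"
```

```text
(no output)
```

View pics/s1c.png

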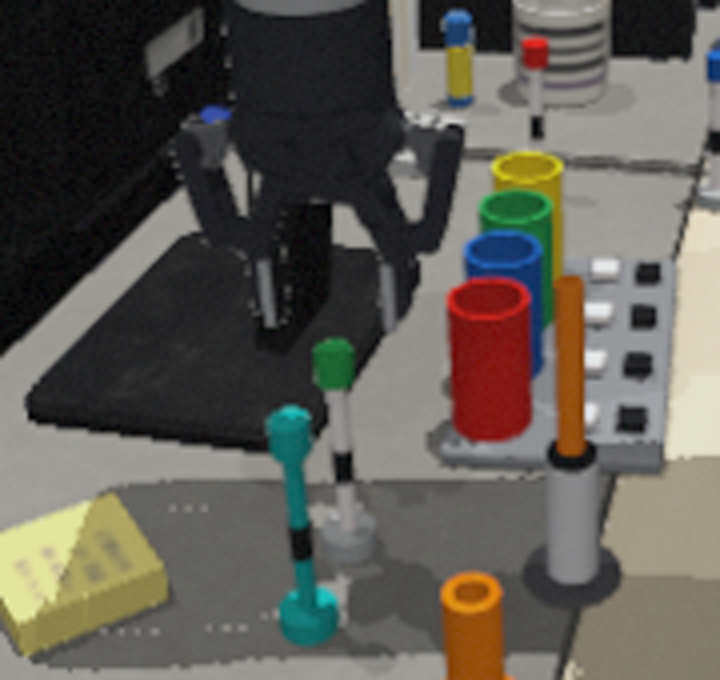

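The gripper sits centred over the green knob, with finger tips at crop x 265 and 390 and the knob at 335. The commanded pose is about 3 mm off in y, so I'll correct that, descend and grip.

>>> jog_arm(commands=[{"gripper": 0.6,"x": 0.2,"y": -0.3,"z": -2,"twist": 0},{"gripper": 0.6,"x": 0,"y": 0,"z": -2.3,"twist": 0},{"gripper": 0.6,"x": 0,"y": 0,"z": 0,"twist": 0},{"gripper": 0.0,"x": 0,"y": 0,"z": 0,"twist": 0},{"gripper": 0.0,"x": 0,"y": 0,"z": 0,"twist": 0},{"gripper": 0.0,"x": 0,"y": 0,"z": 0,"twist": 0},{"gripper": 0.0,"x": 0,"y": 0,"z": 0,"twist": 0}])

```text
t: 3.9
tool_pos: [649.8, 174.4, 99.5]
ee_rot: [2.109, 2.327, 0.002]
force: [-1.4, -0.4, 6.8]
opening: 17.8
grasp_force: 58.6
```

>>> jog_arm(commands=[{"gripper": 0,"x": 0,"y": 0,"z": 2,"twist": 0},{"gripper": 0,"x": 0,"y": 0,"z": 4,"twist": 0},{"gripper": 0,"x": 0,"y": 0,"z": 4,"twist": 0},{"gripper": 0,"x": 0,"y": 0,"z": 4,"twist": 0},{"gripper": 0,"x": -0.7,"y": -3.9,"z": 0,"twist": 0},{"gripper": 0,"x": -0.7,"y": -3.9,"z": 0,"twist": 0},{"gripper": 0,"x": -0.7,"y": -3.9,"z": 0,"twist": 0},{"gripper": 0,"x": -0.7,"y": -3.9,"z": 0,"twist": 0},{"gripper": 0,"x": -0.7,"y": -3.9,"z": 0,"twist": 0},{"gripper": 0,"x": -0.7,"y": -3.8,"z": 0,"twist": 0},{"gripper": 0,"x": 0,"y": 0,"z": 0,"twist": 0},{"gripper": 0,"x": 0,"y": 0,"z": 0,"twist": 0}])

```text
t: 5.4
tool_pos: [607.3, -58.5, 239.3]
ee_rot: [2.11, 2.327, 0.001]
force: [0.9, 0.8, -1.5]
opening: 17.9
grasp_force: 58.8
```

```bash
python3 -c "
from h import *
o=ctrl.observe();print(o['tool_pos'],o['force'],o['opening'],o['grasp_force'])
c=snap('side','s2.png')
a=c['frame'][60:300,170:370,::-1];d=snap('top','t2.png')['frame'][130:230,220:340,::-1]
a=cv2.resize(a,None,fx=2.4,fy=2.4,interpolation=2);d=cv2.resize(d,(300,250),interpolation=2);
M=np.zeros((576,785,3),np.uint8);M[:a.shape[0],:480]=a;M[:250,482:782]=d;cv2.imwrite('pics/s2c.png',M)
"
```

```text
[607.33045634 -58.4551425  239.2952076 ] [ 0.91136574  0.80208916 -1.52744837] 17.8958027501444 58.835336565971375
```

View pics/s2c.png

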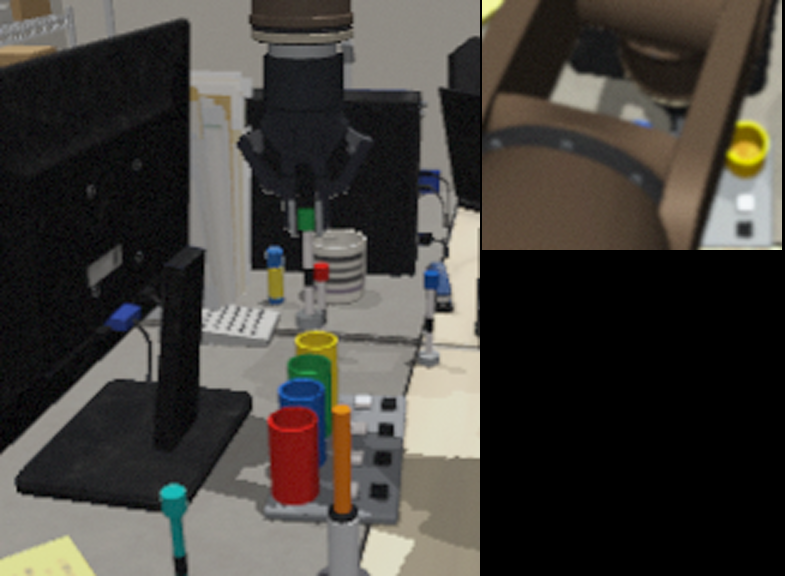

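The rod hangs upright over the green tube, with its foot at x 310 in the crop and the tube at 309. I'll lower it.

>>> jog_arm(commands=[{"gripper": 0,"x": 0,"y": 0,"z": -3,"twist": 0},{"gripper": 0,"x": 0,"y": 0,"z": -2,"twist": 0},{"gripper": 0,"x": 0,"y": 0,"z": -1.5,"twist": 0},{"gripper": 0,"x": 0,"y": 0,"z": -0.8,"twist": 0},{"gripper": 0,"x": 0,"y": 0,"z": 0,"twist": 0}])

```text
t: 6.12
tool_pos: [607.1, -58.5, 165.1]
ee_rot: [-2.109, -2.328, 0.0]
force: [0.2, 0.1, -0.7]
opening: 17.9
grasp_force: 58.9
```

>>> jog_arm(commands=[{"gripper": 0,"x": 0,"y": 0,"z": -0.4,"twist": 0},{"gripper": 0,"x": 0,"y": 0,"z": -0.4,"twist": 0},{"gripper": 0,"x": 0,"y": 0,"z": 0,"twist": 0}])

```text
t: 6.5
tool_pos: [607.4, -58.8, 157.6]
ee_rot: [2.11, 2.327, 0.001]
force: [0.5, -0.9, 1.3]
opening: 18.1
grasp_force: 59.0
```

>>> jog_arm(commands=[{"gripper": 0,"x": 0,"y": 0,"z": -0.4,"twist": 0},{"gripper": 0,"x": 0,"y": 0,"z": -0.4,"twist": 0},{"gripper": 0,"x": 0,"y": 0,"z": 0,"twist": 0}])

```text
t: 6.88
tool_pos: [610.6, -59.4, 153.4]
ee_rot: [2.105, 2.322, 0.007]
force: [-1.8, -0.3, 43.4]
opening: 18.3
grasp_force: 69.5
```

>>> jog_arm(commands=[{"gripper": 0,"x": 0,"y": 0,"z": -0.4,"twist": 0},{"gripper": 0,"x": 0,"y": 0,"z": -0.4,"twist": 0},{"gripper": 0,"x": 0,"y": 0,"z": 0,"twist": 0}])

```text
t: 7.25
tool_pos: [611.1, -59.5, 146.0]
ee_rot: [2.104, 2.322, 0.008]
force: [-1.5, -1.7, 52.6]
opening: 18.4
grasp_force: 81.7
```

>>> jog_arm(commands=[{"gripper": 0,"x": 0,"y": 0,"z": 0.3,"twist": 0},{"gripper": 0,"x": 0,"y": 0,"z": 0,"twist": 0},{"gripper": 0.6,"x": 0,"y": 0,"z": 0,"twist": 0},{"gripper": 0.6,"x": 0,"y": 0,"z": 0,"twist": 0},{"gripper": 0.6,"x": 0,"y": 0,"z": 2,"twist": 0},{"gripper": 0.6,"x": 0,"y": 0,"z": 4,"twist": 0},{"gripper": 0.6,"x": 0,"y": 0,"z": 5,"twist": 0},{"gripper": 0.6,"x": 0,"y": 0,"z": 5,"twist": 0},{"gripper": 0.6,"x": 0,"y": 0,"z": 0,"twist": 0}])

```text
t: 8.38
tool_pos: [608.9, -59.0, 308.1]
ee_rot: [2.106, 2.324, 0.005]
force: [0.3, 0.2, -0.9]
opening: 51.3
grasp_force: 0.0
```

```bash
python3 -c "
from h import *
c=snap('side','s3.png')
a=c['frame'][120:300,170:400,::-1];cv2.imwrite('pics/s3c.png',cv2.resize(a,None,fx=3.3,fy=3.3,interpolation=2))
"
```

```text
(no output)
```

View pics/s3c.png

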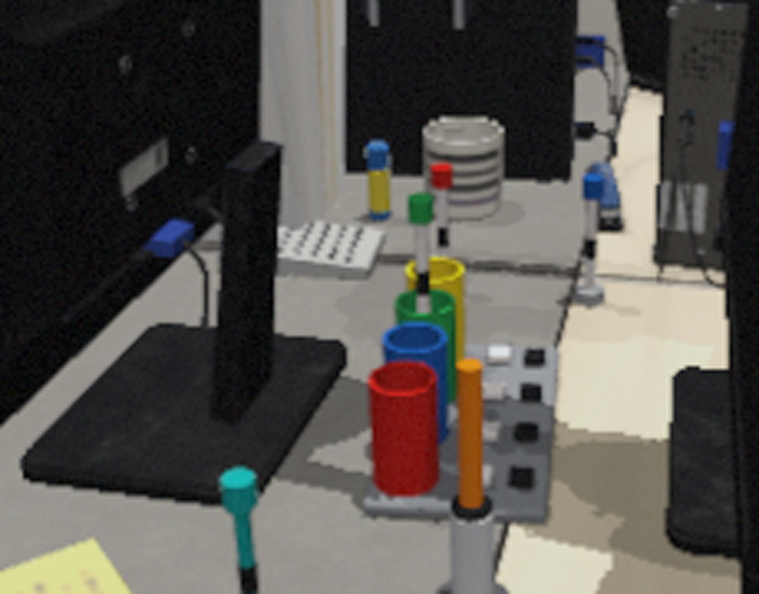

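The green rod stands with its band clear above the rim (crop 423,285), so green gets the white key. The red rod at (442,175) and the blue rod at (593,186) have not moved. Red is next.

>>> jog_arm(commands=[{"gripper": 0.6,"x": 0.6,"y": -4.4,"z": 0,"twist": 0},{"gripper": 0.6,"x": 0.6,"y": -4.4,"z": 0,"twist": 0},{"gripper": 0.6,"x": 0.6,"y": -4.4,"z": 0,"twist": 0},{"gripper": 0.6,"x": 0.7,"y": -4.4,"z": -2,"twist": 0},{"gripper": 0.6,"x": 0.7,"y": -4.4,"z": -3,"twist": 0},{"gripper": 0.6,"x": 0,"y": 0,"z": -4,"twist": 0},{"gripper": 0.6,"x": 0,"y": 0,"z": -4,"twist": 0},{"gripper": 0.6,"x": 0,"y": 0,"z": -3,"twist": 0},{"gripper": 0.6,"x": 0,"y": 0,"z": 0,"twist": 0},{"gripper": 0.6,"x": 0,"y": 0,"z": 0,"twist": 0}])

```text
t: 9.68
tool_pos: [639.3, -278.8, 144.7]
ee_rot: [2.11, 2.328, 0.0]
force: [0.4, -1.0, 0.9]
opening: 51.3
grasp_force: 0.0
```

>>> jog_arm(commands=[{"gripper": 0.6,"x": 0.2,"y": 0,"z": -2.4,"twist": 0},{"gripper": 0.6,"x": 0,"y": 0,"z": -2.2,"twist": 0},{"gripper": 0.6,"x": 0,"y": 0,"z": 0,"twist": 0},{"gripper": 0.0,"x": 0,"y": 0,"z": 0,"twist": 0},{"gripper": 0.0,"x": 0,"y": 0,"z": 0,"twist": 0},{"gripper": 0.0,"x": 0,"y": 0,"z": 0,"twist": 0},{"gripper": 0.0,"x": 0,"y": 0,"z": 0,"twist": 0}])

```text
t: 10.55
tool_pos: [642.2, -279.2, 100.1]
ee_rot: [2.108, 2.326, 0.001]
force: [-0.4, 0.7, 6.4]
opening: 18.2
grasp_force: 58.5
```

>>> jog_arm(commands=[{"gripper": 0,"x": 0,"y": 0,"z": 2,"twist": 0},{"gripper": 0,"x": 0,"y": 0,"z": 5,"twist": 0},{"gripper": 0,"x": 0,"y": 0,"z": 5,"twist": 0},{"gripper": 0,"x": 0,"y": 0,"z": 5,"twist": 0},{"gripper": 0,"x": 0,"y": 0,"z": 5,"twist": 0},{"gripper": 0,"x": -0.6,"y": 4.2,"z": 0,"twist": 0},{"gripper": 0,"x": -0.6,"y": 4.2,"z": 0,"twist": 0},{"gripper": 0,"x": -0.6,"y": 4.2,"z": 0,"twist": 0},{"gripper": 0,"x": -0.6,"y": 4.2,"z": 0,"twist": 0},{"gripper": 0,"x": -0.6,"y": 4.2,"z": 0,"twist": 0},{"gripper": 0,"x": -0.6,"y": 4.2,"z": 0,"twist": 0},{"gripper": 0,"x": -0.5,"y": 4.2,"z": 0,"twist": 0},{"gripper": 0,"x": -0.5,"y": 4.5,"z": 0,"twist": 0},{"gripper": 0,"x": 0,"y": 0,"z": 0,"twist": 0},{"gripper": 0,"x": 0,"y": 0,"z": -4,"twist": 0},{"gripper": 0,"x": 0,"y": 0,"z": -4,"twist": 0},{"gripper": 0,"x": 0,"y": 0,"z": 0,"twist": 0},{"gripper": 0,"x": 0,"y": 0,"z": 0,"twist": 0}])

```text
t: 12.8
tool_pos: [596.0, 59.9, 240.3]
ee_rot: [2.109, 2.326, 0.002]
force: [0.4, 0.1, 0.7]
opening: 17.9
grasp_force: 58.8
```

```bash
python3 -c "
from h import *
c=snap('side','s4.png')
a=c['frame'][100:300,170:400,::-1];cv2.imwrite('pics/s4c.png',cv2.resize(a,None,fx=3,fy=3,interpolation=2))
"
```

```text
(no output)
```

View pics/s4c.png

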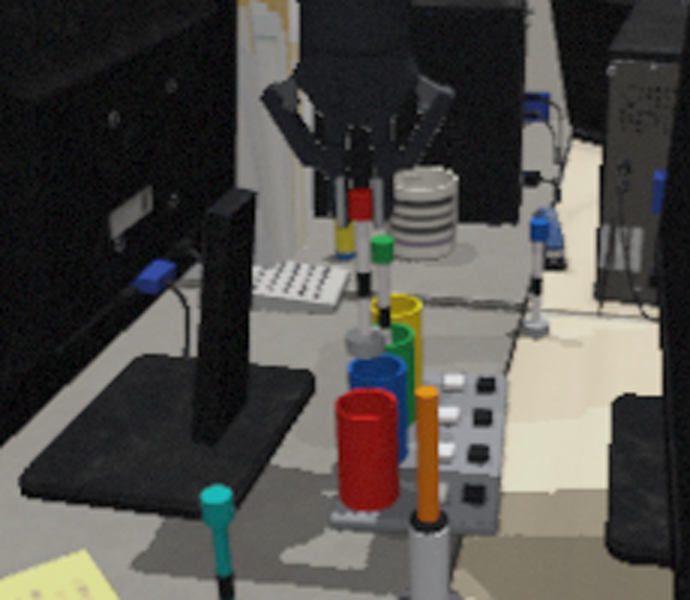

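The red rod hangs centred above the red tube, with both at x about 366. The blue rod has not moved. I'll lower it.

>>> jog_arm(commands=[{"gripper": 0,"x": 0,"y": 0,"z": -3,"twist": 0},{"gripper": 0,"x": 0,"y": 0,"z": -2,"twist": 0},{"gripper": 0,"x": 0,"y": 0,"z": -1.5,"twist": 0},{"gripper": 0,"x": 0,"y": 0,"z": -0.8,"twist": 0},{"gripper": 0,"x": 0,"y": 0,"z": 0,"twist": 0}])

```text
t: 13.48
tool_pos: [596.1, 60.3, 166.2]
ee_rot: [2.109, 2.327, 0.002]
force: [-0.3, -0.9, -0.5]
opening: 17.9
grasp_force: 58.9
```

>>> jog_arm(commands=[{"gripper": 0,"x": 0,"y": 0,"z": -0.4,"twist": 0},{"gripper": 0,"x": 0,"y": 0,"z": -0.4,"twist": 0},{"gripper": 0,"x": 0,"y": 0,"z": 0,"twist": 0}])

```text
t: 13.85
tool_pos: [598.8, 60.4, 161.9]
ee_rot: [2.106, 2.323, 0.009]
force: [-4.6, -0.6, 46.5]
opening: 18.0
grasp_force: 69.8
```

>>> jog_arm(commands=[{"gripper": 0,"x": 0,"y": 0,"z": -0.4,"twist": 0},{"gripper": 0,"x": 0,"y": 0,"z": -0.2,"twist": 0},{"gripper": 0,"x": 0,"y": 0,"z": 0,"twist": 0}])

```text
t: 14.22
tool_pos: [601.1, 60.6, 158.6]
ee_rot: [2.103, 2.32, 0.016]
force: [-5.9, -0.2, 78.7]
opening: 17.9
grasp_force: 78.3
```

Contact came with the foot about 63 mm above the desk, 33 mm below the rim, so red gets the white key. I'll unload, release and rise.

>>> jog_arm(commands=[{"gripper": 0,"x": 0,"y": 0,"z": 0.6,"twist": 0},{"gripper": 0,"x": 0,"y": 0,"z": 0.2,"twist": 0},{"gripper": 0,"x": 0,"y": 0,"z": 0,"twist": 0}])

```text
t: 14.6
tool_pos: [595.5, 60.3, 159.4]
ee_rot: [2.11, 2.327, 0.001]
force: [2.8, -0.7, 0.1]
opening: 18.0
grasp_force: 70.0
```

>>> jog_arm(commands=[{"gripper": 0.6,"x": 0,"y": 0,"z": 0,"twist": 0},{"gripper": 0.6,"x": 0,"y": 0,"z": 0,"twist": 0},{"gripper": 0.6,"x": 0,"y": 0,"z": 2,"twist": 0},{"gripper": 0.6,"x": 0,"y": 0,"z": 4,"twist": 0},{"gripper": 0.6,"x": 0,"y": 0,"z": 5,"twist": 0},{"gripper": 0.6,"x": 0,"y": 0,"z": 4,"twist": 0},{"gripper": 0.6,"x": 0,"y": 0,"z": 0,"twist": 0}])

```text
t: 15.48
tool_pos: [596.5, 60.4, 312.3]
ee_rot: [2.108, 2.325, 0.005]
force: [-0.2, -0.1, -0.9]
opening: 51.6
grasp_force: 0.0
```

>>> jog_arm(commands=[{"gripper": 0.6,"x": -1.2,"y": -4.2,"z": 0,"twist": 0},{"gripper": 0.6,"x": -1.2,"y": -4.2,"z": 0,"twist": 0},{"gripper": 0.6,"x": -1.2,"y": -4.2,"z": 0,"twist": 0},{"gripper": 0.6,"x": -1.2,"y": -4.2,"z": 0,"twist": 0},{"gripper": 0.6,"x": -1.2,"y": -4.2,"z": 0,"twist": 0},{"gripper": 0.6,"x": -1.2,"y": -4.2,"z": 0,"twist": 0},{"gripper": 0.6,"x": -1.2,"y": -4.2,"z": -2,"twist": 0},{"gripper": 0.6,"x": -1.1,"y": -4.2,"z": -3,"twist": 0},{"gripper": 0.6,"x": 0,"y": 0,"z": -4,"twist": 0},{"gripper": 0.6,"x": 0,"y": 0,"z": -4,"twist": 0},{"gripper": 0.6,"x": 0,"y": 0,"z": -3.5,"twist": 0},{"gripper": 0.6,"x": 0,"y": 0,"z": 0,"twist": 0},{"gripper": 0.6,"x": 0,"y": 0,"z": 0,"twist": 0}])

```text
t: 17.1
tool_pos: [500.3, -275.8, 144.9]
ee_rot: [2.11, 2.328, 0.0]
force: [-0.3, -0.1, 0.5]
opening: 51.3
grasp_force: 0.0
```

```bash
python3 -c "
from h import *
c=snap('side','s5.png')
a=c['frame'][100:300,170:400,::-1];cv2.imwrite('pics/s5c.png',cv2.resize(a,None,fx=3,fy=3,interpolation=2))
"
```

```text
(no output)
```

View pics/s5c.png

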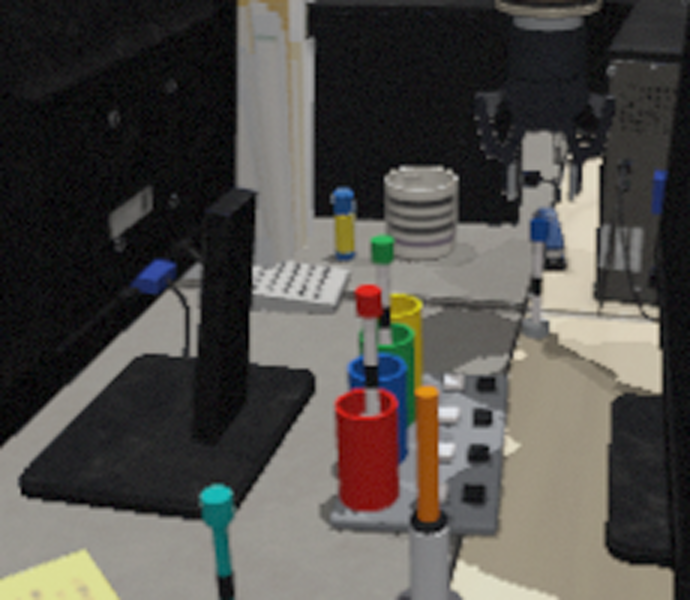

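The red rod stands with its band clear of the rim (crop 372,375), so white. The fingers look to be at crop x 525 to 575 and the blue knob at (540,228), so I'll check that offset by projection.

```bash
python3 -c "
from h import *
c=load('side')
for X in ((501.3,-275.5,115),(501.3,-275.5,7),(500.3,-275.8,145),(515,-275,115),(500,-300,115)): print(X,((proj(c,X)-[170,100])*3+1).round())
"
```

```text
(501.3, -275.5, 115) [539. 230.]
(501.3, -275.5, 7) [536. 327.]
(500.3, -275.8, 145) [541. 202.]
(515, -275, 115) [526. 229.]
(500, -300, 115) [543. 222.]
```

>>> jog_arm(commands=[{"gripper": 0.6,"x": 0.1,"y": 0,"z": -2.4,"twist": 0},{"gripper": 0.6,"x": 0,"y": 0,"z": -2.2,"twist": 0},{"gripper": 0.6,"x": 0,"y": 0,"z": 0,"twist": 0},{"gripper": 0.0,"x": 0,"y": 0,"z": 0,"twist": 0},{"gripper": 0.0,"x": 0,"y": 0,"z": 0,"twist": 0},{"gripper": 0.0,"x": 0,"y": 0,"z": 0,"twist": 0},{"gripper": 0.0,"x": 0,"y": 0,"z": 0,"twist": 0}])

```text
t: 18.02
tool_pos: [502.0, -276.3, 99.8]
ee_rot: [2.108, 2.326, 0.001]
force: [-0.9, -0.4, 9.5]
opening: 18.0
grasp_force: 58.3
```

>>> jog_arm(commands=[{"gripper": 0,"x": 0,"y": 0,"z": 2,"twist": 0},{"gripper": 0,"x": 0,"y": 0,"z": 5,"twist": 0},{"gripper": 0,"x": 0,"y": 0,"z": 5,"twist": 0},{"gripper": 0,"x": 0,"y": 0,"z": 5,"twist": 0},{"gripper": 0,"x": 0,"y": 0,"z": 5,"twist": 0},{"gripper": 0,"x": 1.4,"y": 4,"z": 0,"twist": 0},{"gripper": 0,"x": 1.4,"y": 4,"z": 0,"twist": 0},{"gripper": 0,"x": 1.4,"y": 4,"z": 0,"twist": 0},{"gripper": 0,"x": 1.4,"y": 4,"z": 0,"twist": 0},{"gripper": 0,"x": 1.5,"y": 4,"z": 0,"twist": 0},{"gripper": 0,"x": 1.5,"y": 4,"z": 0,"twist": 0},{"gripper": 0,"x": 1.4,"y": 3.6,"z": 0,"twist": 0},{"gripper": 0,"x": 0,"y": 0,"z": 0,"twist": 0},{"gripper": 0,"x": 0,"y": 0,"z": -4,"twist": 0},{"gripper": 0,"x": 0,"y": 0,"z": -4,"twist": 0},{"gripper": 0,"x": 0,"y": 0,"z": 0,"twist": 0},{"gripper": 0,"x": 0,"y": 0,"z": 0,"twist": 0}])

```text
t: 20.15
tool_pos: [601.8, -0.2, 240.1]
ee_rot: [2.109, 2.326, 0.002]
force: [0.8, 0.2, -0.4]
opening: 18.1
grasp_force: 58.9
```

>>> jog_arm(commands=[{"gripper": 0,"x": 0,"y": 0,"z": -3,"twist": 0},{"gripper": 0,"x": 0,"y": 0,"z": -2,"twist": 0},{"gripper": 0,"x": 0,"y": 0,"z": -1.5,"twist": 0},{"gripper": 0,"x": 0,"y": 0,"z": -0.8,"twist": 0},{"gripper": 0,"x": 0,"y": 0,"z": 0,"twist": 0}])

```text
t: 20.78
tool_pos: [601.3, 0.2, 165.5]
ee_rot: [2.11, 2.327, 0.0]
force: [-0.3, -0.1, -0.2]
opening: 18.3
grasp_force: 59.0
```

>>> jog_arm(commands=[{"gripper": 0,"x": 0,"y": 0,"z": -0.4,"twist": 0},{"gripper": 0,"x": 0,"y": 0,"z": -0.4,"twist": 0},{"gripper": 0,"x": 0,"y": 0,"z": 0,"twist": 0}])

```text
t: 21.15
tool_pos: [601.0, 0.3, 157.1]
ee_rot: [-2.11, -2.327, 0.0]
force: [1.1, -0.6, -2.0]
opening: 18.0
grasp_force: 59.0
```

>>> jog_arm(commands=[{"gripper": 0,"x": 0,"y": 0,"z": -0.4,"twist": 0},{"gripper": 0,"x": 0,"y": 0,"z": -0.4,"twist": 0},{"gripper": 0,"x": 0,"y": 0,"z": 0,"twist": 0}])

```text
t: 21.52
tool_pos: [600.9, 0.3, 148.9]
ee_rot: [-2.11, -2.327, 0.001]
force: [0.2, 0.4, -1.0]
opening: 18.0
grasp_force: 59.0
```

>>> jog_arm(commands=[{"gripper": 0,"x": 0,"y": 0,"z": -0.4,"twist": 0},{"gripper": 0,"x": 0,"y": 0,"z": -0.4,"twist": 0},{"gripper": 0,"x": 0,"y": 0,"z": -0.3,"twist": 0},{"gripper": 0,"x": 0,"y": 0,"z": 0,"twist": 0}])

```text
t: 22.02
tool_pos: [600.9, 0.3, 138.0]
ee_rot: [-2.11, -2.327, 0.001]
force: [0.5, -0.0, -1.1]
opening: 18.0
grasp_force: 59.0
```

>>> jog_arm(commands=[{"gripper": 0,"x": 0,"y": 0,"z": -0.4,"twist": 0},{"gripper": 0,"x": 0,"y": 0,"z": -0.3,"twist": 0},{"gripper": 0,"x": 0,"y": 0,"z": 0,"twist": 0}])

```text
t: 22.4
tool_pos: [600.9, 0.3, 131.0]
ee_rot: [-2.11, -2.327, 0.001]
force: [0.2, -0.4, -0.4]
opening: 18.0
grasp_force: 59.0
```

>>> jog_arm(commands=[{"gripper": 0,"x": 0,"y": 0,"z": -0.4,"twist": 0},{"gripper": 0,"x": 0,"y": 0,"z": -0.3,"twist": 0},{"gripper": 0,"x": 0,"y": 0,"z": 0,"twist": 0}])

```text
t: 22.78
tool_pos: [602.1, 0.2, 125.8]
ee_rot: [2.109, 2.326, 0.002]
force: [-3.5, 0.2, 22.2]
opening: 17.7
grasp_force: 61.4
```

Contact came about 69 mm below the rim, so blue gets the black key. Release and rise.

>>> jog_arm(commands=[{"gripper": 0,"x": 0,"y": 0,"z": 0.1,"twist": 0},{"gripper": 0.6,"x": 0,"y": 0,"z": 0,"twist": 0},{"gripper": 0.6,"x": 0,"y": 0,"z": 0,"twist": 0},{"gripper": 0.6,"x": 0,"y": 0,"z": 2,"twist": 0},{"gripper": 0.6,"x": 0,"y": 0,"z": 4,"twist": 0},{"gripper": 0.6,"x": 0,"y": 0,"z": 5,"twist": 0},{"gripper": 0.6,"x": 0,"y": 0,"z": 5,"twist": 0},{"gripper": 0.6,"x": 0,"y": 0,"z": 2,"twist": 0},{"gripper": 0.6,"x": 0,"y": 0,"z": 0,"twist": 0}])

```text
t: 23.9
tool_pos: [601.8, 0.2, 306.6]
ee_rot: [2.108, 2.326, 0.003]
force: [-0.4, 0.2, -0.6]
opening: 51.4
grasp_force: 0.0
```

```bash
python3 -c "
from h import *
c=snap('side','s6.png')
a=c['frame'][110:310,170:400,::-1];cv2.imwrite('pics/s6c.png',cv2.resize(a,None,fx=3,fy=3,interpolation=2))
"
```

```text
(no output)
```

View pics/s6c.png

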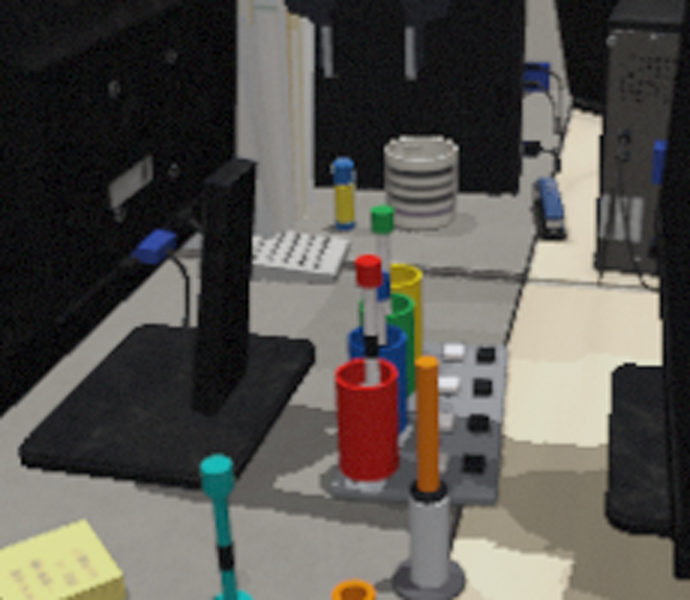

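All three rods stand in their tubes. The blue knob at (383,285) sits low and its band is out of sight. Next is the stylus, at about (526.5, 175.9).

>>> jog_arm(commands=[{"gripper": 0.6,"x": -1.8,"y": 4.4,"z": 0,"twist": 0},{"gripper": 0.6,"x": -1.9,"y": 4.4,"z": 0,"twist": 0},{"gripper": 0.6,"x": -1.9,"y": 4.4,"z": 0,"twist": 0},{"gripper": 0.6,"x": -1.9,"y": 4.4,"z": 0,"twist": 0},{"gripper": 0.6,"x": 0,"y": 0,"z": -4,"twist": 0},{"gripper": 0.6,"x": 0,"y": 0,"z": -4,"twist": 0},{"gripper": 0.6,"x": 0,"y": 0,"z": -2.4,"twist": 0},{"gripper": 0.6,"x": 0,"y": 0,"z": 0,"twist": 0},{"gripper": 0.6,"x": 0,"y": 0,"z": 0,"twist": 0}])

```text
t: 25.08
tool_pos: [526.2, 176.3, 201.4]
ee_rot: [-2.11, -2.327, 0.0]
force: [-0.2, 1.0, 1.1]
opening: 51.1
grasp_force: 0.0
```

>>> jog_arm(commands=[{"gripper": 0.6,"x": 0,"y": 0,"z": -3,"twist": 0},{"gripper": 0.6,"x": 0,"y": 0,"z": -2.5,"twist": 0},{"gripper": 0.6,"x": 0,"y": 0,"z": -1.3,"twist": 0},{"gripper": 0.6,"x": 0,"y": 0,"z": 0,"twist": 0},{"gripper": 0.0,"x": 0,"y": 0,"z": 0,"twist": 0},{"gripper": 0.0,"x": 0,"y": 0,"z": 0,"twist": 0},{"gripper": 0.0,"x": 0,"y": 0,"z": 0,"twist": 0},{"gripper": 0.0,"x": 0,"y": 0,"z": 0,"twist": 0},{"gripper": 0.0,"x": 0,"y": 0,"z": 0,"twist": 0}])

```text
t: 26.2
tool_pos: [526.7, 176.4, 134.2]
ee_rot: [2.109, 2.327, 0.002]
force: [-0.7, 0.3, 6.6]
opening: 13.8
grasp_force: 58.3
```

>>> jog_arm(commands=[{"gripper": 0,"x": 0,"y": 0,"z": 2,"twist": 0},{"gripper": 0,"x": 0,"y": 0,"z": 4,"twist": 0},{"gripper": 0,"x": 0,"y": 0,"z": 5,"twist": 0},{"gripper": 0,"x": 0.5,"y": -4,"z": 0,"twist": 0},{"gripper": 0,"x": 0.6,"y": -4.1,"z": 0,"twist": 0},{"gripper": 0,"x": 0.6,"y": -4,"z": 0,"twist": 0},{"gripper": 0,"x": 0,"y": 0,"z": -3,"twist": 0},{"gripper": 0,"x": 0,"y": 0,"z": -3,"twist": 0},{"gripper": 0,"x": 0,"y": 0,"z": -2.4,"twist": 0},{"gripper": 0,"x": 0,"y": 0,"z": 0,"twist": 0},{"gripper": 0,"x": 0,"y": 0,"z": 0,"twist": 0}])

```text
t: 27.58
tool_pos: [543.6, 55.3, 160.3]
ee_rot: [2.109, 2.327, 0.001]
force: [-0.7, -0.4, 0.0]
opening: 13.7
grasp_force: 58.5
```

```bash
python3 -c "
from h import *
c=snap('side','s7.png')
a=c['frame'][150:300,240:380,::-1];cv2.imwrite('pics/s7c.png',cv2.resize(a,None,fx=4,fy=4,interpolation=2))
p=ctrl.observe()['tool_pos'];print(p,((proj(c,(p[0],p[1],p[2]-127))-[240,150])*4).round(), [((proj(c,X)-[240,150])*4).round() for X in ((542.9,55.1,22),(513.1,52.3,22))])
"
```

```text
[543.83171893  55.34567447 160.50706728] [302. 432.] [array([304., 448.]), array([355., 450.])]
```

View pics/s7c.png

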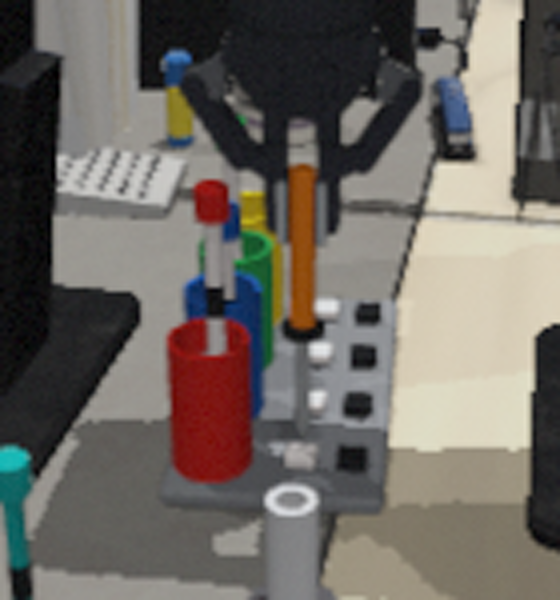

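The stylus tip at (303,433) is right above red's white key at (302,455). Press.

>>> jog_arm(commands=[{"gripper": 0,"x": 0,"y": 0,"z": -1,"twist": 0},{"gripper": 0,"x": 0,"y": 0,"z": -0.4,"twist": 0},{"gripper": 0,"x": 0,"y": 0,"z": -0.3,"twist": 0},{"gripper": 0,"x": 0,"y": 0,"z": 0,"twist": 0},{"gripper": 0,"x": 0,"y": 0,"z": 0,"twist": 0}])

```text
t: 28.25
tool_pos: [543.5, 55.3, 142.6]
ee_rot: [2.11, 2.327, 0.001]
force: [1.4, 0.4, 7.4]
opening: 13.3
grasp_force: 59.6
```

>>> jog_arm(commands=[{"gripper": 0,"x": 0,"y": 0,"z": -0.2,"twist": 0},{"gripper": 0,"x": 0,"y": 0,"z": 0,"twist": 0},{"gripper": 0,"x": 0,"y": 0,"z": 0,"twist": 0}])

```text
t: 28.62
tool_pos: [544.3, 55.3, 141.8]
ee_rot: [2.109, 2.326, 0.003]
force: [-2.4, 0.4, 26.2]
opening: 13.7
grasp_force: 61.3
```

Bottomed out. Next is blue's black key.

>>> jog_arm(commands=[{"gripper": 0,"x": 0,"y": 0,"z": 3,"twist": 0},{"gripper": 0,"x": -1.2,"y": -3.1,"z": 0,"twist": 0},{"gripper": 0,"x": -1.2,"y": -3.2,"z": 0,"twist": 0},{"gripper": 0,"x": 0,"y": 0,"z": 0,"twist": 0},{"gripper": 0,"x": 0,"y": 0,"z": 0,"twist": 0}])

```text
t: 29.25
tool_pos: [519.2, -7.6, 170.3]
ee_rot: [-2.111, -2.327, -0.0]
force: [0.5, 1.1, 0.4]
opening: 13.6
grasp_force: 59.1
```

>>> jog_arm(commands=[{"gripper": 0,"x": 0,"y": 0,"z": -2,"twist": 0},{"gripper": 0,"x": 0,"y": 0,"z": -0.4,"twist": 0},{"gripper": 0,"x": 0,"y": 0,"z": -0.4,"twist": 0},{"gripper": 0,"x": 0,"y": 0,"z": 0,"twist": 0},{"gripper": 0,"x": 0,"y": 0,"z": 0,"twist": 0}])

```text
t: 29.88
tool_pos: [519.4, -7.4, 142.8]
ee_rot: [2.109, 2.328, 0.001]
force: [-0.1, 0.0, 4.7]
opening: 13.1
grasp_force: 59.9
```

>>> jog_arm(commands=[{"gripper": 0,"x": 0,"y": 0,"z": -0.2,"twist": 0},{"gripper": 0,"x": 0,"y": 0,"z": 0,"twist": 0},{"gripper": 0,"x": 0,"y": 0,"z": 0,"twist": 0}])

```text
t: 30.25
tool_pos: [520.2, -7.6, 141.9]
ee_rot: [2.108, 2.326, 0.002]
force: [-3.0, 1.2, 24.8]
opening: 13.4
grasp_force: 62.0
```

>>> jog_arm(commands=[{"gripper": 0,"x": 0,"y": 0,"z": 3,"twist": 0},{"gripper": 0,"x": 1.8,"y": -2.8,"z": 0,"twist": 0},{"gripper": 0,"x": 1.7,"y": -2.9,"z": 0,"twist": 0},{"gripper": 0,"x": 0,"y": 0,"z": 0,"twist": 0},{"gripper": 0,"x": 0,"y": 0,"z": 0,"twist": 0}])

```text
t: 30.88
tool_pos: [553.7, -64.4, 170.2]
ee_rot: [-2.11, -2.327, 0.0]
force: [-0.5, -0.5, -0.8]
opening: 13.2
grasp_force: 59.3
```

>>> jog_arm(commands=[{"gripper": 0,"x": 0,"y": 0,"z": -2,"twist": 0},{"gripper": 0,"x": 0,"y": 0,"z": -0.4,"twist": 0},{"gripper": 0,"x": 0,"y": 0,"z": -0.4,"twist": 0},{"gripper": 0,"x": 0,"y": 0,"z": -0.2,"twist": 0},{"gripper": 0,"x": 0,"y": 0,"z": 0,"twist": 0},{"gripper": 0,"x": 0,"y": 0,"z": 0,"twist": 0}])

```text
t: 31.62
tool_pos: [554.8, -64.6, 142.0]
ee_rot: [2.109, 2.327, 0.002]
force: [-3.7, 1.5, 22.5]
opening: 13.4
grasp_force: 62.0
```

All three keys bottomed at the same height (TCP z 142). I'll carry the stylus back above the holder.

>>> jog_arm(commands=[{"gripper": 0,"x": 0,"y": 0,"z": 3,"twist": 0},{"gripper": 0,"x": 0,"y": 0,"z": 4,"twist": 0},{"gripper": 0,"x": 0,"y": 0,"z": 3.5,"twist": 0},{"gripper": 0,"x": -0.5,"y": 4,"z": 0,"twist": 0},{"gripper": 0,"x": -0.5,"y": 4,"z": 0,"twist": 0},{"gripper": 0,"x": -0.5,"y": 4,"z": 0,"twist": 0},{"gripper": 0,"x": -0.4,"y": 4,"z": 0,"twist": 0},{"gripper": 0,"x": -0.4,"y": 4,"z": 0,"twist": 0},{"gripper": 0,"x": -0.4,"y": 4,"z": 0,"twist": 0},{"gripper": 0,"x": 0,"y": 0,"z": 0,"twist": 0},{"gripper": 0,"x": 0,"y": 0,"z": -2.5,"twist": 0},{"gripper": 0,"x": 0,"y": 0,"z": 0,"twist": 0},{"gripper": 0,"x": 0,"y": 0,"z": 0,"twist": 0}])

```text
t: 33.25
tool_pos: [527.4, 174.9, 221.0]
ee_rot: [2.11, 2.327, 0.0]
force: [0.8, -0.7, 1.2]
opening: 13.4
grasp_force: 59.3
```

```bash
python3 -c "
from h import *
c=snap('side','s8.png')
a=c['frame'][150:310,240:380,::-1];cv2.imwrite('pics/s8c.png',cv2.resize(a,None,fx=3.7,fy=3.7,interpolation=2))
print(ctrl.observe()['tool_pos'])
"
```

```text
[527.53767668 174.95605706 221.16844897]
```

View pics/s8c.png

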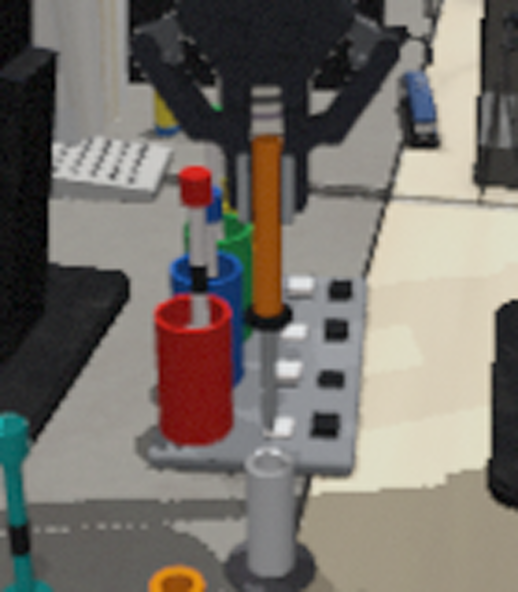

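The tip at (268,432) is above the holder mouth at (270,460). I'll shift to where the stylus was gripped and lower it.

>>> jog_arm(commands=[{"gripper": 0,"x": -0.1,"y": 0.15,"z": 0,"twist": 0},{"gripper": 0,"x": 0,"y": 0,"z": -1.5,"twist": 0},{"gripper": 0,"x": 0,"y": 0,"z": -1,"twist": 0},{"gripper": 0,"x": 0,"y": 0,"z": -1,"twist": 0},{"gripper": 0,"x": 0,"y": 0,"z": 0,"twist": 0},{"gripper": 0,"x": 0,"y": 0,"z": 0,"twist": 0}])

```text
t: 34.05
tool_pos: [526.2, 176.8, 185.3]
ee_rot: [2.11, 2.328, 0.0]
force: [-0.8, -0.4, -0.6]
opening: 13.6
grasp_force: 59.3
```

>>> jog_arm(commands=[{"gripper": 0,"x": 0,"y": 0,"z": -2,"twist": 0},{"gripper": 0,"x": 0,"y": 0,"z": -1.5,"twist": 0},{"gripper": 0,"x": 0,"y": 0,"z": -0.9,"twist": 0},{"gripper": 0,"x": 0,"y": 0,"z": -0.3,"twist": 0},{"gripper": 0,"x": 0,"y": 0,"z": 0,"twist": 0},{"gripper": 0,"x": 0,"y": 0,"z": 0,"twist": 0}])

```text
t: 34.8
tool_pos: [526.4, 176.8, 138.7]
ee_rot: [2.11, 2.327, 0.001]
force: [0.5, -0.6, -0.5]
opening: 13.5
grasp_force: 59.3
```

>>> jog_arm(commands=[{"gripper": 0,"x": 0,"y": 0,"z": -0.3,"twist": 0},{"gripper": 0,"x": 0,"y": 0,"z": -0.2,"twist": 0},{"gripper": 0,"x": 0,"y": 0,"z": -0.1,"twist": 0},{"gripper": 0,"x": 0,"y": 0,"z": 0,"twist": 0},{"gripper": 0,"x": 0,"y": 0,"z": 0,"twist": 0}])

```text
t: 35.42
tool_pos: [526.7, 177.0, 134.1]
ee_rot: [2.109, 2.327, 0.003]
force: [-6.7, -1.0, 32.8]
opening: 13.4
grasp_force: 63.2
```

The collar is on the rim. I'll unload, release and rise clear.

>>> jog_arm(commands=[{"gripper": 0,"x": 0,"y": 0,"z": 0.2,"twist": 0},{"gripper": 0.6,"x": 0,"y": 0,"z": 0,"twist": 0},{"gripper": 0.6,"x": 0,"y": 0,"z": 0,"twist": 0},{"gripper": 0.6,"x": 0,"y": 0,"z": 0,"twist": 0},{"gripper": 0.6,"x": 0,"y": 0,"z": 2,"twist": 0},{"gripper": 0.6,"x": 0,"y": 0,"z": 4,"twist": 0},{"gripper": 0.6,"x": 0,"y": 0,"z": 5,"twist": 0},{"gripper": 0.6,"x": 0,"y": 5,"z": 3,"twist": 0},{"gripper": 0.6,"x": 0,"y": 5,"z": 0,"twist": 0},{"gripper": 0.6,"x": 0,"y": 5,"z": 0,"twist": 0},{"gripper": 0.6,"x": 0,"y": 5,"z": 0,"twist": 0},{"gripper": 0.6,"x": 0,"y": 5,"z": 0,"twist": 0},{"gripper": 0.6,"x": 0,"y": 5,"z": 0,"twist": 0},{"gripper": 0.6,"x": 0,"y": 0,"z": 0,"twist": 0},{"gripper": 0.6,"x": 0,"y": 0,"z": 0,"twist": 0}])

```text
t: 37.3
tool_pos: [525.8, 476.5, 273.7]
ee_rot: [2.109, 2.328, -0.002]
force: [-0.4, -0.5, 0.2]
opening: 51.1
grasp_force: 0.0
```

```bash
python3 -c "
from h import *
c=snap('side','s9.png')
a=c['frame'][150:310,230:380,::-1];a=cv2.resize(a,(400,427),interpolation=2)
d=snap('top','t9.png')['frame'][150:240,190:345,::-1];d=cv2.resize(d,(395,229),interpolation=2)
M=np.zeros((427,800,3),np.uint8);M[:,:400]=a;M[:229,405:]=d;cv2.imwrite('pics/s9c.png',M)
print(ctrl.observe()['tool_pos'])
"
```

```text
[526.22070553 475.77368834 274.25031337]
```

View pics/s9c.png

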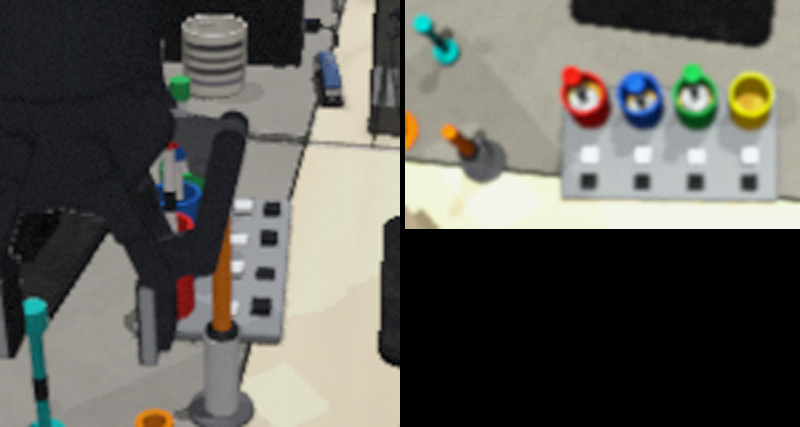

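All three rods stand in their own tubes and the stylus is back in its holder with the collar on the rim (crop 220,330). The arm is clear, so I'll hand it in.

```bash
python3 -c "
from bench import ctrl
print(ctrl.close_job())"
```

```text
the job is handed in; nothing more can be done
None
```

The job is handed in, though no verdict came back: the red, blue and green rods stand in their tubes (there was no yellow rod), I pressed white for red, black for blue and white for green with the stylus until each key bottomed out, and the stylus is back in its holder.

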